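# Seat a wrapping-paper roll in its V cradle and clamp it

### The arm

A 7-joint arm with a two-finger parallel gripper is mounted at the origin on the work surface. World frame = base frame: x ahead of the robot, y to its left, z up, the work surface at z = 0. Lengths are in mm, angles in rad, forces in N, time in s.
With the tool pointing down it reaches from about 400 to 850 mm from the base axis. Payload 10.4 kg.
Tool frame: the origin (TCP) lies at the very end of the fingers, on their centre line; the grasp point (between the pads) lies 19 mm behind it; z points along the fingers, x is the direction in which the jaws open and shut, and the axes are right-handed (so a half turn about z gives the same grasp; the last joint's range is limited). The gripper opens to 85 mm and grips with 20 to 120 N. Pads are 22 mm wide; open, the fingers measure 114 mm over their backs; the gripper's body (76 mm by 85 mm) begins 54 mm behind the grasp point. The pads swing forward as they close: fully open they stand 13 mm farther back than shut.
Start: joints at [-1.192, 0.332, -0.065, 1.46, 0.022, 1.35, -0.088], TCP at [244.412, 575.251, 231.338] pointing down, gripper open.
Joint ranges: [-2.6, 2.6], [-0.5, 2.12], [-1.47, 1.34], [0.16, 2.42], [-1.27, 4.41], [0.06, 2.06], [-2.6, 2.6]. Speed limits (rad/s): [2.22, 2.22, 2.79, 2.79, 3.14, 3.14, 3.14].

### API

Orientations are given as a rotation vector (axis times angle).
In Python, from station import ctrl gives the robot as it stands.
- The arm moves only by the tool carry_out, never from a script. Its argument "steps" is a list of rows, each a list of 2 entries, a list of its own where there are three numbers: the shift along the tool's x, y, z in cm, then the turn about the tool's z in rad. In form: [[[x, y, z], twist], ...]. A call has exactly 5 rows; each row shifts and turns the commanded pose from where the row before left it, along the tool's axes as they then stand; what a row does not reach is not made up. A row lasts 1/10 s, in which the tool goes at most 50 mm and 8.59 degrees, less where a joint would pass 70% of its speed; a pose out of reach is approached as far as the arm can. A call is refused whole if a number of a shift passes 5 or a number of a turn 0.15, either way. A call with a gripper value outside its range is refused whole. "claw" is the closure, from 0 (fully open) to 1 (shut), set as the call begins (left out, the last holds). The fingers move at their own pace and stop on an object; "newtons" is the grip in N (left out, the last holds). Time passes only in rows, so rows that do not move let the fingers close, or fill a call up. It gives the time, the measured TCP pose, the force and the opening at its end, in the units of the state.
- ctrl.observe(): the state, without advancing time (a new reading comes with each control period).
- ctrl.capture(name): name is "scene" or "top" or "wrist"; returns the picture (384x512x3 uint8, red, green, blue); there is no depth.
- ctrl.camera_params(name): a dict with "fx", "fy", "cx", "cy" (pixels), "R" (3x3) and "t" (3): a world point X has camera coordinates R X + t. Camera axes: x right, y down, z forward; pixel columns grow to the right and rows downward; lengths in mm; the calibration is good to about 2 mm. The wrist camera is an equidistant fisheye: a pixel r from the principal point sees the ray r / f radians off the axis. A picture is of the moment at which its call begins: read the wrist's pose just before it. camera_params takes no time and is no camera call; for the wrist camera it gives the pose at the moment of the call.
- ctrl.job_done(): hands the job in, once; it reports no verdict.
The state is a dict: "t": time; "q": joint angles; "joint_vel": joint speeds; "effort": joint torques, N m; "tool_pos": TCP position; "tcp_rot": TCP orientation; "contact_force": force on the tool from outside, world axes, zero at the start; "moment": the same for the moment, N m; "width": finger opening in mm.
Only numpy, scipy, OpenCV 4.12 (cv2) and the standard library are available. Lean on these libraries where they do the work, as an engineer would, in place of code of your own. Each camera call takes 0.05 s, during which the arm holds its last target. There are 200 camera calls.

### The job

Lower the silver wrapping-paper roll gently into the two green V supports of the cradle, in the middle of its length, and only once it bears on them let go, so that it centres itself; do not let it drop in or ram it down. Then swing the yellow keeper arm over by its red handle and press it down gently until it bears on the roll, and let go of it. Leave the red roll and the other things on the table where they are.

Things in the scene. Friction and masses are not known exactly. Their poses are not given: they have to be found in the camera images.
- silver_roll_center (a point): centre of the silver roll (the workpiece), a rigid cylinder 50 mm in diameter, 210 mm long, 0.22 to 0.45 kg, lying level; x = its long axis, either way round. Starts on a wooden rest: plate 4 mm thick with chocks 12 mm high only at 75 to 91 mm either side of the middle, so the middle is free for fingers. Silver and red rolls swap places
- silver_roll: the same silver roll; origin on its skin, 25 mm from its axis, half-way along (turns as it rolls)
- cradle: the fixed cradle: grey base plate 220 x 150 x 12 mm; origin on the table under its middle, x along the V grooves, z up. Two green 90-degree V supports, each 18 mm thick, flanks 42 mm long, at x = -68 and +68 mm, symmetrical about y = 0. Between them lies only a bar 30 mm wide, its top 10 mm below the bottom of the V, so fingers have room there
- cradle_plate (a point): middle of the top face of the base plate, 12 mm above the table. THE HEIGHT OF THE V SUPPORTS OVER IT IS SET ANEW EACH TIME AND NOT REPORTED: the bottom of the V is 50 to 85 mm above the table (both alike, level, held fast), so a seated roll's centre comes to 85 to 120 mm above the table. Find it by touch
- keeper: yellow keeper arm 145 x 16 x 8 mm; origin on its hinge axis, at x = 68, y = 58, z = 135 mm of the cradle. Its x is the hinge axis, parallel to the cradle's x. The arm runs along its own -y, underside at z = 0, with a black pad 8 mm below (sprung: 2 to 16 N over 4 mm, then solid). Level, it points to the cradle's -y, across the V. The stiff hinge (0.25 N m) stays where it is left
- keeper_handle (a point): grip point on the red handle, a round bar 14 mm thick along the keeper's x, standing 50 mm out (+x) from the arm's tip, free all round: 140 mm from the hinge, 36 mm outward of the arm's middle. Starts open, 1.6 to 2.1 rad up and back from level; closes down towards -y of the cradle and meets a seated roll 0.35 rad above to 0.35 rad below level. About 2 N moves it
- red_roll_center (a point): centre of the red roll, same size as the silver one, on the other rest; leave it
- scissors: blue-handled scissors 150 mm long lying flat; leave them
- tape_dispenser: small grey tape dispenser with clear roll, 85 x 30 x 64 mm, origin under its middle; leave it
- bow: red gift bow, 70 mm across, 34 mm high, origin under its middle; leave it
- gift_box: green wrapped box 120 x 160 x 70 mm, origin under its middle; leave it
There are look-alikes about, which are no part of the job. Of the things that look like the silver_roll, take the one that is farthest from the robot's base at the start.

How it is judged:
By the outcome, as a careful person would: the job done as asked, in the order asked, and still so for the second after the job is handed in, with the robot touching nothing.
It also fails if it takes over 72 s, if anything falls off the work surface, if the arm or the gripper's body presses on something with over 40 N, if the wrist force passes 120 N, or if a joint passes its speed limit or range.

## Working session

There is one attempt and no reset: what is moved stays moved. The work goes in short steps, Python scripts to look and compute and a tool call to move; the robot and the scene stay as the last step left them, time stands still between calls to the robot, and variables do not carry over. Pictures are saved under pics/ and viewed, about 8 in all and at most 12, crops included, and the job is handed in when it is done.

Besides the shell and the picture viewer there is one more tool, called after "Call:" as name(argument=value, ...), one argument or row to a line, values as JSON. carry_out: Moves the arm, as the interface text tells. Its arguments: {"type":"object","properties":{"steps":{"type":"array"},"claw":{"type":"number"},"newtons":{"type":"number"}},"required":["steps"]}

```bash
ls; mkdir -p pics
cat > h.py <<'E'
import numpy as np, cv2
from station import ctrl
from scipy.spatial.transform import Rotation as Ro
def save(n,f):
    im=ctrl.capture(n); cv2.imwrite(f,cv2.cvtColor(im,cv2.COLOR_RGB2BGR)); return im
def ray(p,uv):
    """camera centre and world ray direction of a pinhole pixel"""
    R=np.array(p['R']);t=np.array(p['t']).ravel()
    d=np.array([(uv[0]-p['cx'])/p['fx'],(uv[1]-p['cy'])/p['fy'],1.])
    return -R.T@t, R.T@d
def atz(p,uv,z):
    c,d=ray(p,uv); return c+d*(z-c[2])/d[2]
def proj(p,X):
    c=np.array(p['R'])@np.array(X,float)+np.array(p['t']).ravel()
    return np.array([p['fx']*c[0]/c[2]+p['cx'],p['fy']*c[1]/c[2]+p['cy']])
def tri(p1,u1,p2,u2):
    a,d=ray(p1,u1);b,e=ray(p2,u2)
    s=np.linalg.lstsq(np.c_[d,-e],b-a,rcond=None)[0]
    x,y=a+d*s[0],b+e*s[1]; return (x+y)/2,np.linalg.norm(x-y)
def st():
    s=ctrl.observe(); print({k:np.round(s[k],3).tolist() for k in ('t','q','tool_pos','tcp_rot','contact_force','moment','width')}); return s
E
python3 - <<'E'
from h import *
st()
a=save('scene','pics/s0.png');b=save('top','pics/t0.png')
np.save('pics/x.npy',0)
cv2.imwrite('pics/both.png',cv2.cvtColor(np.vstack([a,b]),cv2.COLOR_RGB2BGR))
for n in('scene','top'):
    p=ctrl.camera_params(n);print(n,{k:np.round(v,3).tolist() for k,v in p.items()}, ray(p,(256,192)))
E
```

```text
pics
{'t': 0.0, 'q': [-1.192, 0.333, -0.065, 1.461, 0.022, 1.35, -0.089], 'tool_pos': [244.258, 574.873, 230.509], 'tcp_rot': [2.619, 1.733, -0.002], 'contact_force': [-0.268, -0.6, 0.409], 'moment': [0.024, 0.007, 0.015], 'width': 85.28}
scene {'fx': 393.026, 'fy': 393.026, 'cx': 255.742, 'cy': 189.632, 'R': [[0.533, 0.846, 0.012], [0.615, -0.377, -0.693], [-0.582, 0.377, -0.721]], 't': [-360.471, -213.294, 1361.326]} (array([1114.86269404, -288.44956202,  838.16470671]), array([-0.57744884,  0.37504446, -0.72521117]))
top {'fx': 381.067, 'fy': 381.067, 'cx': 255.773, 'cy': 199.965, 'R': [[0.013, -1.0, 0.002], [-0.996, -0.013, -0.092], [0.092, -0.001, -0.996]], 't': [83.015, 567.042, 932.06]} (array([477.53618501,  90.98246182, 980.22733503]), array([ 0.1130784 , -0.00111969, -0.99380543]))
```

View pics/s0.png

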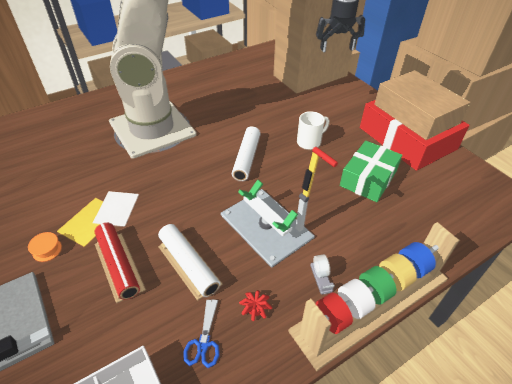

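View pics/t0.png

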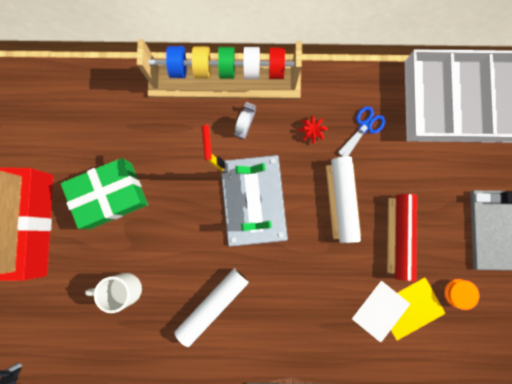

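Two white rolls could be the silver one: A at top (345,200) / scene (189,260), on a wooden rest, and B at top (211,308) / scene (247,153), lying on the bare table. The red roll is at top (406,237). A is farther from the base and is on a rest, so I choose A. Next I take close crops to check this and to measure.

Run:
```python
from h import *
b=cv2.imread('pics/t0.png');a=cv2.imread('pics/s0.png')
c=cv2.resize(b[110:260,195:375],None,fx=4,fy=4,interpolation=cv2.INTER_CUBIC);cv2.imwrite('pics/tc.png',c)
c=cv2.resize(a[140:300,150:350],None,fx=3.7,fy=3.7,interpolation=cv2.INTER_CUBIC);cv2.imwrite('pics/sc.png',c)
p=ctrl.camera_params('top')
for n,uv in dict(A=(345,200),B=(211,308)).items():
    X=atz(p,uv,29);print(n,X.round(),np.hypot(*X[:2]).round())
```

```text
A [ 568. -134.   29.] 584.0
B [299. 196.  29.] 358.0
```

View pics/tc.png

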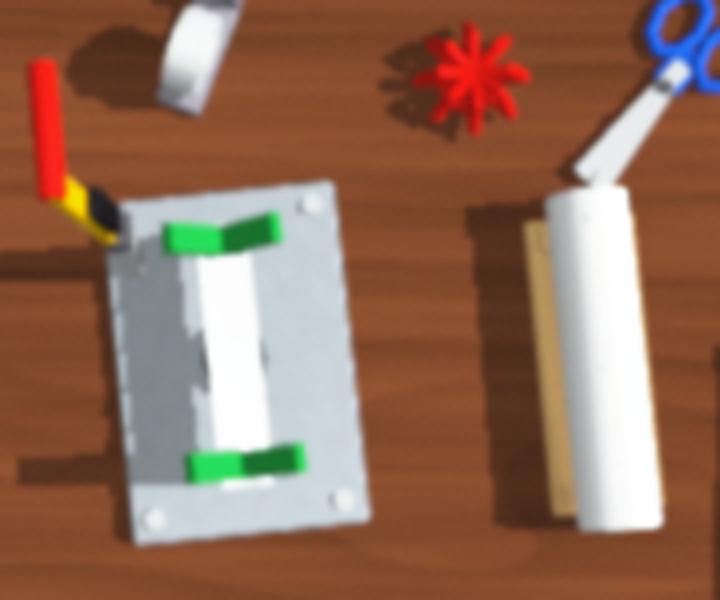

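View pics/sc.png

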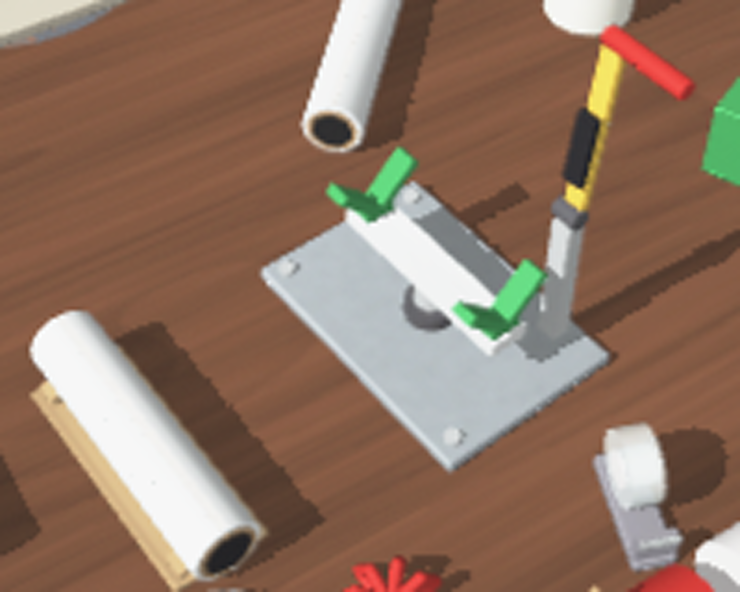

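Crops confirm A: a white roll on a wooden plate, with top-crop corners at (548,195), (630,188), (662,525) and (578,530). The cradle plate corners are (122,203), (332,182), (370,520) and (136,545). The keeper is open on the left, with its red handle running from (50,195) to (42,65). I fit all of these next.

```bash
cat > fit.py <<'E'
from h import *
from scipy.optimize import minimize, least_squares
pt,ps=ctrl.camera_params('top'),ctrl.camera_params('scene')
T=lambda x,y:((x+.5)/4-.5+195,(y+.5)/4-.5+110)
S=lambda x,y:((x+.5)/3.7-.5+150,(y+.5)/3.7-.5+140)
def pose(x,y,a,P):
    c,s=np.cos(a),np.sin(a);P=np.atleast_2d(P);return np.c_[x+c*P[:,0]-s*P[:,1],y+s*P[:,0]+c*P[:,1],P[:,2]]
# cradle: corners A(+x,+y) B(+x,-y) C(-x,-y) D(-x,+y)
C=np.array([[110,75,12],[110,-75,12],[-110,-75,12],[-110,75,12.]])
obs=[(pt,T(*q),C[i]) for i,q in enumerate([(122,203),(332,182),(370,520),(136,545)])]+[(ps,S(*q),C[i]) for i,q in [(0,(610,355)),(1,(452,468)),(2,(262,272))]]
r=least_squares(lambda v:np.concatenate([proj(p,pose(*v,X)[0])-u for p,u,X in obs]),[570,90,.1])
cr=r.x;print('cradle',cr.round(3),'res',r.fun.round(1))
# roll
img=cv2.imread('pics/t0.png');big=cv2.resize(img,None,fx=4,fy=4,interpolation=cv2.INTER_CUBIC)
m=(big.min(2)>120).astype(np.uint8);roi=np.zeros_like(m);roi[4*110+180:4*110+560,4*195+505:4*195+700]=1
m*=roi
th=np.linspace(0,2*np.pi,40)
def hull(v,p,k=4):
    P=np.array([[s*105,25*np.cos(t),29+25*np.sin(t)] for s in(-1,1) for t in th])
    return cv2.convexHull(np.array([(proj(p,X)+.5)*k-.5 for X in pose(*v,P)],np.float32))
def cost(v):
    f=np.zeros_like(m);cv2.fillConvexPoly(f,np.round(hull(v,pt)*16).astype(np.int32),1,shift=4);return float(((f!=m)&(roi>0)).sum())
b=min((minimize(cost,[568+d,-134+e,.09],method='Nelder-Mead',options=dict(initial_simplex=[[568+d,-134+e,.09],[576+d,-134+e,.09],[568+d,-126+e,.09],[568+d,-134+e,.13]])) for d in(-5,5) for e in(-4,4)),key=lambda r:r.fun)
print('roll',b.x.round(3),b.fun,m.sum())
print('scene hull check',hull(b.x,ps,1).reshape(-1,2).round(0)[::8].tolist())
inv=lambda X:(lambda d:[np.cos(cr[2])*d[0]+np.sin(cr[2])*d[1],-np.sin(cr[2])*d[0]+np.cos(cr[2])*d[1],X[2]])(X[:2]-cr[:2])
for n,a,q in [('handle base',(52,193),(612,38)),('handle tip',(42,65),(686,88)),('V far +y flank top/out',(165,240),(540,272))]:
    X,e=tri(pt,T(*a),ps,S(*q));print(n,X.round(1),e.round(1),'cradle fr',np.round(inv(X),1))
H=pose(*cr,[[68,58,135]])[0];print('hinge',H.round(1),'scene crop px',(proj(ps,H)-[150,140])*3.7,'top',(proj(pt,H)-[195,110])*4)
for ang in(1.6,1.7,1.8,1.9,2.0,2.1):
    q=[pose(*cr,[[76+d,58-140*np.cos(ang),135+140*np.sin(ang)]])[0] for d in(0,50)]
    print(ang,[((proj(pt,X)-[195,110])*4).round().tolist()+((proj(ps,X)-[150,140])*3.7).round().tolist() for X in q])
for h in (50,60,70,80):  # flank tips of V
    print(h,[(((proj(pt,X)-[195,110])*4).round().tolist(),((proj(ps,X)-[150,140])*3.7).round().tolist()) for X in pose(*cr,[[-68,30,h+30],[-68,0,h],[-68,-30,h+30]])])
E
python3 fit.py
```

```text
cradle [5.69511e+02 9.58530e+01 1.10000e-01] res [-4.7 -0.8  0.8 -1.1  0.2 -0.3 -0.4 -0.8 -1.   0.4 -2.1  0.  -2.  -0.8]
roll [ 5.69648e+02 -1.35499e+02  9.40000e-02] 1651.0 29918
scene hull check [[218.0, 283.0], [212.0, 293.0], [202.0, 297.0], [156.0, 232.0], [166.0, 224.0], [218.0, 283.0]]
handle base [622.7 183.6 271.5] 3.1 cradle fr [ 62.5  81.4 271.5]
handle tip [683.3 189.3 275.3] 3.1 cradle fr [123.4  80.4 275.3]
V far +y flank top/out [632.6 140.4  91.9] 5.4 cradle fr [67.6 37.3 91.9]
hinge [630.7 161.  135. ] scene crop px [563.69379781 214.04496997] top [118.92198957 225.45007829]
1.6 [[85.0, 156.0, 601.0, 57.0], [76.0, 53.0, 663.0, 103.0]]
1.7 [[56.0, 159.0, 618.0, 49.0], [47.0, 56.0, 680.0, 95.0]]
1.8 [[28.0, 163.0, 634.0, 43.0], [19.0, 60.0, 695.0, 88.0]]
1.9 [[0.0, 168.0, 649.0, 39.0], [-8.0, 65.0, 710.0, 83.0]]
2.0 [[-25.0, 173.0, 663.0, 37.0], [-33.0, 71.0, 724.0, 81.0]]
2.1 [[-48.0, 178.0, 675.0, 37.0], [-57.0, 77.0, 736.0, 80.0]]
50 [([194.0, 465.0], [400.0, 174.0]), ([245.0, 461.0], [367.0, 221.0]), ([296.0, 455.0], [334.0, 211.0])]
60 [([194.0, 464.0], [400.0, 164.0]), ([245.0, 460.0], [367.0, 211.0]), ([296.0, 454.0], [334.0, 202.0])]
70 [([193.0, 464.0], [400.0, 155.0]), ([245.0, 460.0], [367.0, 202.0]), ([297.0, 454.0], [334.0, 192.0])]
80 [([193.0, 463.0], [401.0, 145.0]), ([245.0, 460.0], [367.0, 193.0]), ([298.0, 453.0], [333.0, 182.0])]
```

```bash
cat > go.py <<'E'
"""tool-frame shift (cm) and tool twist (rad) from the current pose to world target x,y,z,yaw of jaw axis"""
from h import *
import sys
def go(x,y,z,yaw):
    s=ctrl.observe();R=Ro.from_rotvec(s['tcp_rot']).as_matrix()
    cur=np.arctan2(R[1,0],R[0,0]);d=R.T@(np.array([x,y,z])-s['tool_pos'])/10
    tw=-((yaw-cur+np.pi/2)%np.pi-np.pi/2)
    d2=Ro.from_rotvec([0,0,-tw]).apply(d)
    print('t',round(s['t'],2),'pos',np.round(s['tool_pos'],1),'jaw yaw',cur.round(3),'F',np.round(s['contact_force'],1),'w',round(float(s['width']),1))
    print('  shift now-axes cm',d.round(2),'twist',tw.round(3),'shift after twist',d2.round(2))
if __name__=='__main__': go(*map(float,sys.argv[1:5]))
E
sed -i 's/^r=least/obs=obs[1:]\nr=least/' fit.py; python3 fit.py | grep -E 'cradle |handle|hinge'; python3 go.py 570 -135.5 150 1.665
```

```text
cradle [5.69351e+02 9.79760e+01 1.21000e-01] res [-0.6 -1.3 -0.2 -0.7 -0.7 -0.4 -0.3 -0.4 -0.8 -0.4 -1.5 -0.7]
handle base [622.7 183.6 271.5] 3.1 cradle fr [ 63.3  78.5 271.5]
handle tip [683.3 189.3 275.3] 3.1 cradle fr [124.2  76.8 275.3]
V far +y flank top/out [632.6 140.4  91.9] 5.4 cradle fr [67.9 34.4 91.9]
hinge [629.8 163.8 135. ] scene crop px [566.28594902 211.54594144] top [113.87964822 226.97285931]
t 0.1 pos [244.3 574.9 230.6] jaw yaw 1.169 F [-0.1  0.3  0.2] w 85.6
  shift now-axes cm [-52.64  57.76   8.13] twist -0.496 shift after twist [-73.78  25.75   8.13]
```

Call:
carry_out(
  steps=[
    [[0,0,0],-0.124],
    [[0,0,0],-0.124],
    [[0,0,0],-0.124],
    [[0,0,0],-0.124],
    [[-2.8,1,0],0],
  ],
  claw=0,
)

```text
t: 0.6
tool_pos: [254.2, 550.1, 230.3]
tcp_rot: [-2.102, -2.332, 0.002]
contact_force: [0.0, 0.2, 0.4]
width: 85.3
```

Call:
carry_out(
  steps=[
    [[-4.2,1.5,0],0],
    [[-4.2,1.5,0],0],
    [[-4.2,1.5,0],0],
    [[-4.2,1.5,0],0],
    [[-4.2,1.5,0],0],
  ],
)

```text
t: 1.1
tool_pos: [351.8, 344.4, 231.1]
tcp_rot: [-2.114, -2.323, 0.0]
contact_force: [1.2, -0.6, 0.0]
width: 85.4
```

Call:
carry_out(
  steps=[
    [[-4.2,1.5,0],0],
    [[-4.2,1.5,0],0],
    [[-4.2,1.5,0],0],
    [[-4.2,1.5,0],0],
    [[-4.2,1.5,0],0],
  ],
)

```text
t: 1.6
tool_pos: [446.1, 142.4, 231.2]
tcp_rot: [-2.114, -2.323, -0.0]
contact_force: [0.3, 0.4, -0.4]
width: 85.1
```

Call:
carry_out(
  steps=[
    [[-4.2,1.4,0],0],
    [[-4.2,1.4,0],0],
    [[-4.2,1.4,0],0],
    [[-4.2,1.4,0],0],
    [[-4.2,1.4,0],0],
  ],
)

```text
t: 2.1
tool_pos: [535.6, -59.9, 231.2]
tcp_rot: [-2.114, -2.324, -0.0]
contact_force: [0.5, 0.2, -0.4]
width: 85.3
```

```bash
python3 go.py 570 -135.5 150 1.665
```

```text
t 2.1 pos [535.6 -59.9 231.2] jaw yaw 1.665 F [ 0.5  0.2 -0.4] w 85.3
  shift now-axes cm [-7.85  2.72  8.12] twist 0.0 shift after twist [-7.85  2.72  8.12]
```

Now I move to a point above the roll and look with the wrist camera.

Call:
carry_out(
  steps=[
    [[-4,1.4,1.1],0],
    [[-3.85,1.3,2],0],
    [[0,0,3],0],
    [[0,0,2],0],
    [[0,0,0],0],
  ],
)

```text
t: 2.6
tool_pos: [567.6, -133.6, 147.1]
tcp_rot: [-2.112, -2.32, 0.006]
contact_force: [-0.3, 1.1, 0.4]
width: 86.0
```

```bash
cat >> h.py <<'E'
def fproj(p,X):
    c=np.array(p['R'])@np.array(X,float)+np.array(p['t']).ravel()
    r=np.hypot(c[0],c[1]);k=p['fx']*np.arctan2(r,c[2])/r
    return np.array([k*c[0]+p['cx'],k*c[1]+p['cy']])
def fray(p,uv):
    a=np.array([(uv[0]-p['cx'])/p['fx'],(uv[1]-p['cy'])/p['fy']]);r=np.hypot(*a)
    R=np.array(p['R']);d=np.r_[np.sin(r)*a/r,np.cos(r)];return -R.T@np.array(p['t']).ravel(),R.T@d
E
python3 - <<'E'
from h import *
st();p=ctrl.camera_params('wrist');a=save('wrist','pics/w1.png')
b=cv2.imread('pics/w1.png')
def line(P,col):
    for A,B in zip(P[:-1],P[1:]):
        cv2.polylines(b,[np.array([fproj(p,A+(B-A)*t) for t in np.linspace(0,1,20)]).astype(np.int32)],False,col,1)
c,s=np.cos(.094),np.sin(.094);U=np.array([c,s,0]);V=np.array([-s,c,0]);O=np.array([569.6,-135.5,29])
line([O-105*U-25*V,O+105*U-25*V],(0,0,255));line([O-105*U+25*V,O+105*U+25*V],(0,0,255));line([O+[0,0,25]-25*V,O+[0,0,25]+25*V],(0,255,0))
th=np.linspace(0,6.3,25)
for k in(-105,105): line([O+k*U+25*np.cos(t)*V+[0,0,25*np.sin(t)] for t in th],(255,0,255))
cv2.imwrite('pics/w1b.png',cv2.resize(b,None,fx=1.5,fy=1.5))
E
```

```text
{'t': 2.6, 'q': [-0.264, 0.326, 0.506, 1.702, -0.169, 1.163, 1.951], 'tool_pos': [567.61, -133.596, 147.11], 'tcp_rot': [-2.112, -2.32, 0.006], 'contact_force': [-0.262, 1.129, 0.406], 'moment': [0.042, -0.064, 0.032], 'width': 86.0}
```

View pics/w1b.png

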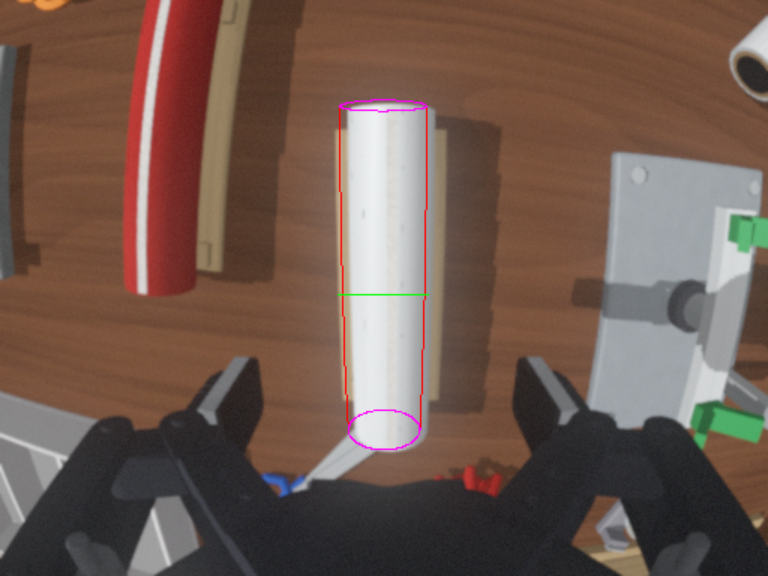

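The wrist view shows the fitted outline about 7 px (4 mm) to the left of the roll, so the roll's y is nearer -132. Length and yaw agree. Now I go down.

```bash
python3 go.py 570 -132 9 1.665
```

```text
t 2.65 pos [ 568.7 -133.6  149.2] jaw yaw 1.665 F [-0.9  0.6  0.6] w 85.4
  shift now-axes cm [ 0.15  0.19 14.02] twist -0.0 shift after twist [ 0.15  0.19 14.02]
```

Call:
carry_out(
  steps=[
    [[0.15,0.1,3],0],
    [[0,0,3],0],
    [[0,0,3],0],
    [[0,0,2.5],0],
    [[0,0,1],0],
  ],
)

```text
t: 3.15
tool_pos: [570.1, -131.6, 24.5]
tcp_rot: [-2.113, -2.324, 0.001]
contact_force: [-0.4, 0.8, -0.1]
width: 85.2
```

Call:
carry_out(
  steps=[
    [[0,0,1],0],
    [[0,0,0.5],0],
    [[0,0,0],0],
    [[0,0,0],0],
    [[0,0,0],0],
  ],
)

```text
t: 3.65
tool_pos: [571.0, -132.3, 11.2]
tcp_rot: [2.114, 2.323, 0.002]
contact_force: [-0.6, 0.8, -0.6]
width: 85.6
```

Call:
carry_out(
  steps=[
    [[0,0,0],0],
    [[0,0,0],0],
    [[0,0,0],0],
    [[0,0,0],0],
    [[0,0,0],0],
  ],
  claw=1,
  newtons=30,
)

```text
t: 4.15
tool_pos: [570.6, -132.1, 10.7]
tcp_rot: [2.114, 2.324, 0.001]
contact_force: [-1.7, 1.0, 5.0]
width: 49.5
```

Call:
carry_out(
  steps=[
    [[0,0,0],0],
    [[0,0,0],0],
    [[0,0,0],0],
    [[0,0,0],0],
    [[0,0,0],0],
  ],
)

```text
t: 4.65
tool_pos: [570.6, -132.1, 10.7]
tcp_rot: [2.114, 2.324, 0.001]
contact_force: [-1.6, 1.2, 5.7]
width: 49.1
```

Call:
carry_out(
  steps=[
    [[0,0,-0.3],0],
    [[0,0,-1],0],
    [[0,0,-2],0],
    [[0,0,-3],0],
    [[0,0,-4],0],
  ],
  newtons=40,
)

```text
t: 5.15
tool_pos: [569.0, -132.1, 113.3]
tcp_rot: [-2.113, -2.322, 0.004]
contact_force: [1.1, -0.1, -3.6]
width: 48.6
```

Call:
carry_out(
  steps=[
    [[0,0,-4],0],
    [[0,0,-2],0],
    [[0,0,-1],0],
    [[0,0,0],0],
    [[0,0,0],0],
  ],
)

```text
t: 5.65
tool_pos: [569.7, -132.0, 182.0]
tcp_rot: [-2.113, -2.322, 0.002]
contact_force: [-0.2, -0.3, -3.8]
width: 48.9
```

```bash
python3 - <<'E'
from h import *
st();p=ctrl.camera_params('wrist');a=save('wrist','pics/w2.png')
cv2.imwrite('pics/w2b.png',cv2.resize(cv2.imread('pics/w2.png'),None,fx=1.5,fy=1.5))
E
python3 go.py 569.4 98 160 1.692
```

```text
{'t': 5.65, 'q': [-0.278, 0.295, 0.517, 1.661, -0.153, 1.228, 1.937], 'tool_pos': [569.702, -132.005, 181.976], 'tcp_rot': [-2.113, -2.322, 0.002], 'contact_force': [-0.248, -0.279, -3.849], 'moment': [-0.009, -0.016, 0.048], 'width': 48.883}
t 5.7 pos [ 569.5 -132.   181.6] jaw yaw 1.665 F [-0.3 -1.  -4.5] w 49.0
  shift now-axes cm [22.89  2.16  2.17] twist -0.027 shift after twist [22.83  2.77  2.17]
```

View pics/w2b.png

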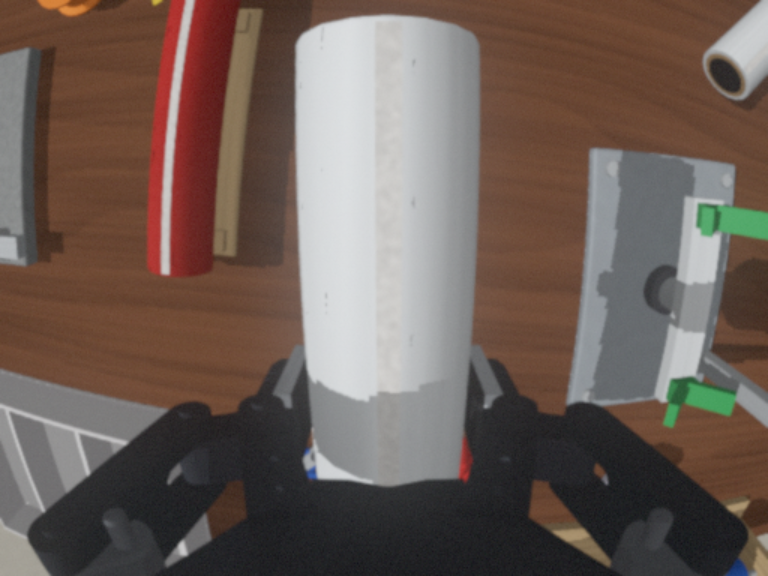

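The roll is held level and centred between the pads, at about 0.4 kg, and the rest and table are clear of it. While carrying it over, I check the cradle fit against the plate corners seen here at (592,149), (735,163) and (570,402).

Run:
```python
from h import *
p=ctrl.camera_params('wrist')
c,s=np.cos(.121),np.sin(.121)
for a,b,o in [(-110,-75,(592,149)),(-110,75,(735,163)),(110,-75,(570,402))]:
    X=[569.4+c*a-s*b,98+s*a+c*b,12];u=np.array(o)/1.5-.17
    cc,d=fray(p,u);Y=cc+d*(12-cc[2])/d[2]
    print(np.round(X,1),'seen',Y.round(1),'px',(fproj(p,X)*1.5).round())
```

```text
[469.3  10.3  12. ] seen [469.3  10.5  12. ] px [591. 149.]
[451.2 159.2  12. ] seen [449.8 159.1  12. ] px [735. 164.]
[687.6  36.8  12. ] seen [676.9  35.9  12. ] px [568. 412.]
```

Call:
carry_out(
  steps=[
    [[3,0.4,0],-0.027],
    [[4.5,0.5,0],0],
    [[4.5,0.5,0],0],
    [[4.5,0.6,0],0],
    [[3.8,0.5,0],0],
  ],
)

```text
t: 6.2
tool_pos: [570.4, 75.0, 181.7]
tcp_rot: [-2.08, -2.352, 0.003]
contact_force: [1.3, 0.1, -3.5]
width: 49.0
```

Call:
carry_out(
  steps=[
    [[2.5,0.3,0],0],
    [[0,0,0],0],
    [[0,0,0],0],
    [[0,0,0],0],
    [[0,0,0],0],
  ],
)

```text
t: 6.7
tool_pos: [571.4, 96.0, 182.9]
tcp_rot: [-2.085, -2.35, 0.001]
contact_force: [0.5, 0.0, -3.6]
width: 48.8
```

```bash
python3 go.py 569.4 98 130 1.692
```

```text
t 6.7 pos [571.4  96.  182.9] jaw yaw 1.69 F [ 0.5  0.  -3.6] w 48.8
  shift now-axes cm [ 0.22 -0.17  5.29] twist -0.002 shift after twist [ 0.22 -0.17  5.29]
```

Call:
carry_out(
  steps=[
    [[0.2,-0.15,2],0],
    [[0,0,2.5],0],
    [[0,0,2],0],
    [[0,0,0.6],0],
    [[0,0,0],0],
  ],
)

```text
t: 7.2
tool_pos: [569.4, 98.6, 111.8]
tcp_rot: [-2.084, -2.35, 0.002]
contact_force: [0.6, 0.2, -2.6]
width: 48.9
```

Call:
carry_out(
  steps=[
    [[0,0,0.1],0],
    [[0,0,0.1],0],
    [[0,0,0.1],0],
    [[0,0,0.1],0],
    [[0,0,0.1],0],
  ],
)

```text
t: 7.7
tool_pos: [569.8, 99.3, 107.5]
tcp_rot: [2.083, 2.352, 0.001]
contact_force: [0.4, -0.5, -3.4]
width: 49.3
```

Run:
```python
from h import *
s=st();a=save('scene','pics/s2.png');b=save('top','pics/t2.png')
a=cv2.imread('pics/s2.png');b=cv2.imread('pics/t2.png')
k=lambda i:cv2.resize(i,(390,390),interpolation=cv2.INTER_CUBIC)
cv2.imwrite('pics/st2.png',np.hstack([k(a[150:280,200:330]),k(b[130:260,190:320])]))
```

```text
{'t': 7.7, 'q': [-0.563, 0.34, 0.374, 1.753, -0.139, 1.074, 1.55], 'tool_pos': [569.818, 99.337, 107.469], 'tcp_rot': [2.083, 2.352, 0.001], 'contact_force': [0.427, -0.535, -3.389], 'moment': [0.022, -0.011, 0.014], 'width': 49.301}
```

View pics/st2.png

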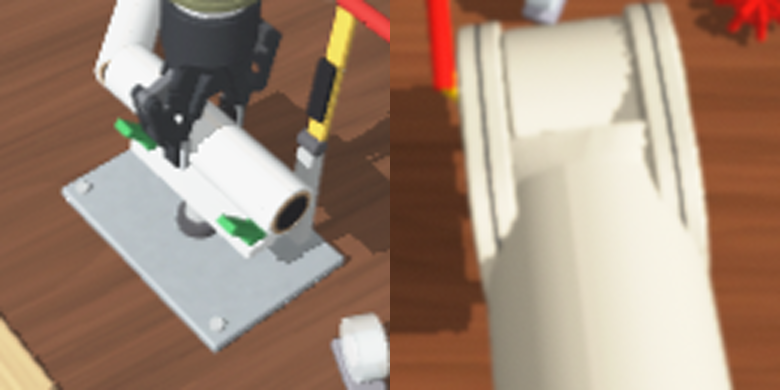

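The scene view shows the roll hovering lengthways over both green Vs, with its open end at about (290,211) in the crop and not yet touching. The arm hides it in the top view. I continue down slowly.

Run:
```python
from h import *
p=ctrl.camera_params('scene')
c,s=np.cos(.121),np.sin(.121)
for L in(100,105,110): print(L,proj(p,[569.8+c*L,99.3+s*L,125.8]).round(1),'seen 296.7 220.3')
```

```text
100 [294.9 218.9] seen 296.7 220.3
105 [296.3 220.1] seen 296.7 220.3
110 [297.8 221.4] seen 296.7 220.3
```

Call:
carry_out(
  steps=[
    [[0,0,0.2],0],
    [[0,0,0.2],0],
    [[0,0,0.2],0],
    [[0,0,0.1],0],
    [[0,0,0.1],0],
  ],
)

```text
t: 8.3
tool_pos: [569.7, 99.3, 99.2]
tcp_rot: [-2.083, -2.352, 0.0]
contact_force: [-0.6, -0.1, -3.1]
width: 49.2
```

Call:
carry_out(
  steps=[
    [[0,0,0.06],0],
    [[0,0,0.06],0],
    [[0,0,0.06],0],
    [[0,0,0.06],0],
    [[0,0,0.06],0],
  ],
)

```text
t: 8.8
tool_pos: [569.8, 99.3, 96.3]
tcp_rot: [2.083, 2.352, 0.0]
contact_force: [0.7, 0.0, -2.7]
width: 49.0
```

Call:
carry_out(
  steps=[
    [[0,0,0.06],0],
    [[0,0,0.06],0],
    [[0,0,0.06],0],
    [[0,0,0.06],0],
    [[0,0,0.06],0],
  ],
)

```text
t: 9.3
tool_pos: [569.7, 99.3, 93.3]
tcp_rot: [-2.083, -2.352, -0.0]
contact_force: [0.1, -0.4, -3.4]
width: 49.0
```

The roll is confirmed centred to within about 1 mm along its length. I keep going in 0.6 mm rows.

Call:
carry_out(
  steps=[
    [[0,0,0.06],0],
    [[0,0,0.06],0],
    [[0,0,0.06],0],
    [[0,0,0.06],0],
    [[0,0,0.06],0],
  ],
)

```text
t: 9.8
tool_pos: [569.7, 99.3, 90.2]
tcp_rot: [-2.083, -2.352, -0.0]
contact_force: [-0.3, -0.0, -3.0]
width: 48.9
```

Call:
carry_out(
  steps=[
    [[0,0,0.05],0],
    [[0,0,0.05],0],
    [[0,0,0.05],0],
    [[0,0,0.05],0],
    [[0,0,0],0],
  ],
)

```text
t: 10.3
tool_pos: [569.9, 99.4, 89.0]
tcp_rot: [-2.083, -2.352, -0.001]
contact_force: [-3.1, 0.6, 5.9]
width: 49.0
```

Call:
carry_out(
  steps=[
    [[0,0,0.02],0],
    [[0,0,0],0],
    [[0,0,0],0],
    [[0,0,0],0],
    [[0,0,0],0],
  ],
)

```text
t: 10.8
tool_pos: [569.9, 99.4, 89.0]
tcp_rot: [-2.083, -2.352, -0.001]
contact_force: [-4.2, -0.2, 7.2]
width: 48.8
```

```bash
python3 -c "
from h import *
st()"
```

```text
{'t': 10.8, 'q': [-0.558, 0.362, 0.37, 1.768, -0.15, 1.038, 1.558], 'tool_pos': [569.891, 99.417, 89.028], 'tcp_rot': [-2.083, -2.352, -0.001], 'contact_force': [-4.232, -0.2, 7.174], 'moment': [-0.113, 0.985, -0.166], 'width': 48.766}
```

It bears firmly, with the net force going from -3 N to +7 N and Fy near 0, so both flanks touch. I open gently in stages.

Call:
carry_out(
  steps=[
    [[0,0,0],0],
    [[0,0,0],0],
    [[0,0,0],0],
    [[0,0,0],0],
    [[0,0,0],0],
  ],
  claw=0.36,
  newtons=20,
)

```text
t: 11.3
tool_pos: [569.7, 99.3, 88.1]
tcp_rot: [-2.083, -2.352, -0.0]
contact_force: [0.1, 0.3, -0.2]
width: 54.8
```

Call:
carry_out(
  steps=[
    [[0,0,0],0],
    [[0,0,0],0],
    [[0,0,0],0],
    [[0,0,0],0],
    [[0,0,0],0],
  ],
  claw=0.1,
)

```text
t: 11.8
tool_pos: [569.7, 99.3, 88.1]
tcp_rot: [-2.083, -2.352, -0.0]
contact_force: [-0.1, -0.2, -0.6]
width: 76.7
```

Call:
carry_out(
  steps=[
    [[0,0,-0.5],0],
    [[0,0,-1.5],0],
    [[0,0,-3],0],
    [[0,0,-4],0],
    [[0,0,-4],0],
  ],
  claw=0,
)

```text
t: 12.3
tool_pos: [569.5, 99.0, 220.8]
tcp_rot: [2.083, 2.351, 0.001]
contact_force: [1.2, -0.3, -0.3]
width: 85.3
```

Run:
```python
from h import *
st()
c,s=np.cos(.121),np.sin(.121)
for ang in(1.6,1.71,1.8):
    x,y=104,58-140*np.cos(ang); print(ang,569.4+c*x-s*y,98+s*x+c*y,135+140*np.sin(ang))
p=ctrl.camera_params('wrist');save('wrist','pics/w3.png');cv2.imwrite('pics/w3b.png',cv2.resize(cv2.imread('pics/w3.png'),None,fx=1.5,fy=1.5))
x,y,a=104,58-140*np.cos(1.71),0
for d in(76,104,126): print(d,fproj(p,[569.4+c*d-s*y,98+s*d+c*y,135+140*np.sin(1.71)])*1.5)
```

```text
{'t': 12.3, 'q': [-0.585, 0.238, 0.394, 1.626, -0.094, 1.297, 1.517], 'tool_pos': [569.549, 99.024, 220.769], 'tcp_rot': [2.083, 2.351, 0.001], 'contact_force': [1.211, -0.275, -0.26], 'moment': [-0.038, -0.057, -0.017], 'width': 85.311}
1.6 665.1452752056402 172.18728809695472 274.9403044258107
1.71 663.2939385896967 187.41284714597748 273.6457525818621
1.8 661.7992903579419 199.70496880236396 271.33866832294734
76 [591.6873444 595.8745496]
104 [572.34422829 631.56112994]
126 [559.07457431 654.18188851]
```

View pics/w3b.png

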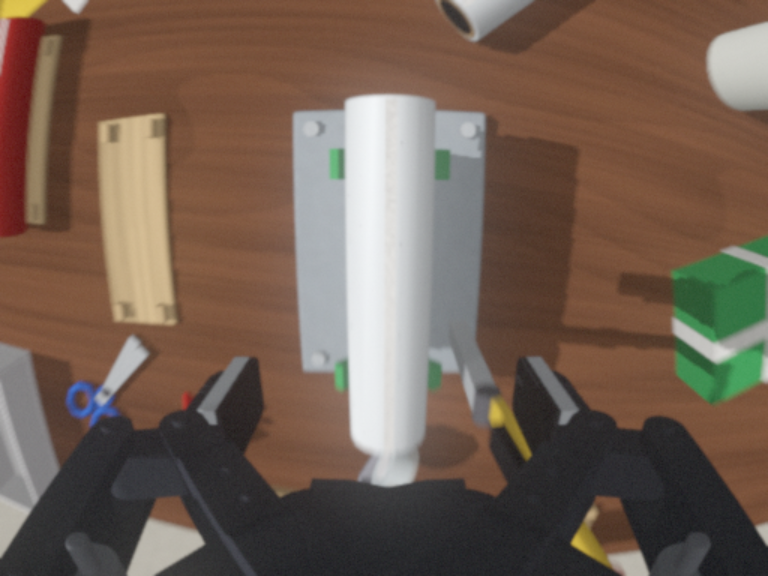

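The roll sits across both green Vs (left pair at (337,163) and (341,376), right pair at (442,163) and (433,376)), centred on the plate. The rest is empty. Next I rise and move over the handle at about (663,187,274); tool x is cradle +y and tool y is cradle +x.

Call:
carry_out(
  steps=[
    [[0,0,-4],0],
    [[0,0,-4],0],
    [[0,0,-4],0],
    [[2,3,-1],0],
    [[3,4,0],0],
  ],
)

```text
t: 12.85
tool_pos: [634.4, 155.8, 354.1]
tcp_rot: [2.084, 2.346, 0.011]
contact_force: [0.6, -0.4, 1.3]
width: 85.2
```

Call:
carry_out(
  steps=[
    [[2.7,3.4,0],0],
    [[0,0,0],0],
    [[0,0,0],0],
    [[0,0,0],0],
    [[0,0,0],0],
  ],
)

```text
t: 13.35
tool_pos: [663.4, 187.1, 349.8]
tcp_rot: [2.084, 2.35, 0.003]
contact_force: [0.8, 0.1, -0.4]
width: 85.4
```

```bash
python3 go.py 663.3 187.4 254 1.692
python3 - <<'E'
from h import *
p=ctrl.camera_params('wrist');save('wrist','pics/w4.png');cv2.imwrite('pics/w4b.png',cv2.resize(cv2.imread('pics/w4.png'),None,fx=1.5,fy=1.5))
c,s=np.cos(.121),np.sin(.121);y=77.6
for d in(76,104,126): print(d,fproj(p,[569.4+c*d-s*y,98+s*d+c*y,273.6])*1.5)
E
```

```text
t 13.35 pos [663.4 187.1 349.8] jaw yaw 1.691 F [ 0.8  0.1 -0.4] w 85.4
  shift now-axes cm [ 0.03 -0.02  9.58] twist -0.001 shift after twist [ 0.03 -0.02  9.58]
76 [388.09717342 246.25091587]
104 [388.16649179 299.81214164]
126 [388.21179856 339.2221023 ]
```

View pics/w4b.png

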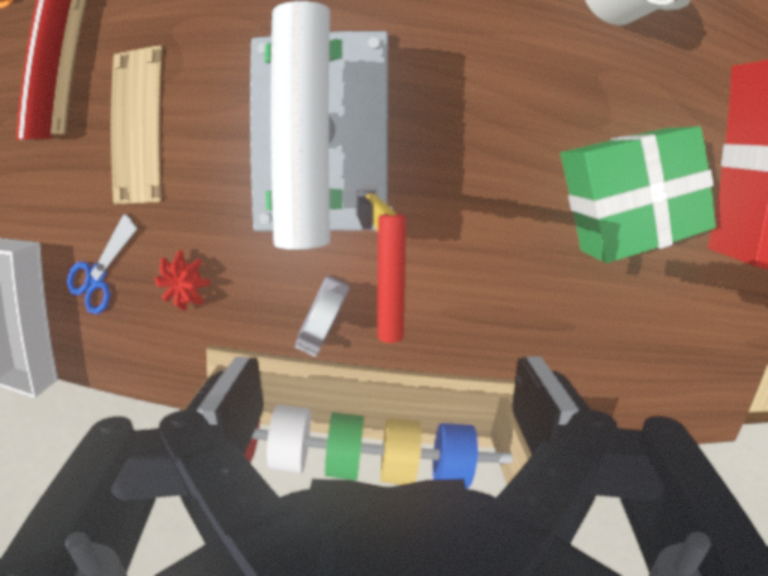

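The red handle lies exactly between the jaws, at (391,215) to (391,341), within 2 mm of the prediction. I descend, grip it, and compute the arc.

Call:
carry_out(
  steps=[
    [[0,0,2],0],
    [[0,0,2.5],0],
    [[0,0,2.5],0],
    [[0,0,1.6],0],
    [[0,0,1],0],
  ],
)

```text
t: 13.9
tool_pos: [663.0, 187.8, 251.5]
tcp_rot: [-2.083, -2.351, 0.0]
contact_force: [-0.2, -0.2, 1.0]
width: 85.5
```

Call:
carry_out(
  steps=[
    [[0,0,0],0],
    [[0,0,0],0],
    [[0,0,0],0],
    [[0,0,0],0],
    [[0,0,0],0],
  ],
  claw=1,
  newtons=25,
)

```text
t: 14.4
tool_pos: [663.9, 188.4, 252.8]
tcp_rot: [2.083, 2.352, 0.001]
contact_force: [-0.9, -0.6, 4.9]
width: 13.3
```

Call:
carry_out(
  steps=[
    [[0,0,0],0],
    [[0,0,0],0],
    [[0,0,0],0],
    [[0,0,0],0],
    [[0,0,0],0],
  ],
)

```text
t: 14.9
tool_pos: [663.9, 188.4, 252.7]
tcp_rot: [2.082, 2.352, 0.002]
contact_force: [-0.6, 0.1, 5.2]
width: 12.8
```

```bash
python3 go.py 663.3 187.4 254 1.692
python3 - <<'E'
from h import *
s=ctrl.observe();x=s['tool_pos'];c,q=np.cos(.121),np.sin(.121);d=x[:2]-[569.4,98]
print('cradle frame',c*d[0]+q*d[1],-q*d[0]+c*d[1],'grip z',x[2]+19)
y=-q*d[0]+c*d[1];a=np.arctan2(x[2]+19-135,58-y);print('ang',a,'radius',np.hypot(x[2]+19-135,58-y))
th=a-np.r_[0,.05,.1*np.arange(1,20)]
Y=58-140*np.cos(th);Z=135+140*np.sin(th)
for i in range(len(th)-1): print(round(th[i+1],2),'x %.2f z %.2f'%((Y[i+1]-Y[i])/10,-(Z[i+1]-Z[i])/10))
E
```

```text
t 14.9 pos [663.9 188.4 252.7] jaw yaw 1.692 F [-0.6  0.1  5.2] w 12.8
  shift now-axes cm [-0.09 -0.07 -0.13] twist 0.0 shift after twist [-0.09 -0.07 -0.13]
cradle frame 104.6966604718121 78.32665953088232 grip z 271.7382185675124
ang 1.7183694648194638 radius 138.24078090310832
1.67 x -0.69 z -0.09
1.62 x -0.70 z -0.05
1.52 x -1.40 z 0.00
1.42 x -1.39 z 0.14
1.32 x -1.37 z 0.28
1.22 x -1.34 z 0.42
1.12 x -1.29 z 0.55
1.02 x -1.23 z 0.67
0.92 x -1.15 z 0.79
0.82 x -1.07 z 0.90
0.72 x -0.97 z 1.01
0.62 x -0.87 z 1.10
0.52 x -0.75 z 1.18
0.42 x -0.63 z 1.25
0.32 x -0.50 z 1.31
0.22 x -0.37 z 1.35
0.12 x -0.23 z 1.38
0.02 x -0.10 z 1.40
-0.08 x 0.04 z 1.40
-0.18 x 0.18 z 1.39
```

Call:
carry_out(
  steps=[
    [[-0.7,0,-0.1],0],
    [[-0.7,0,-0.05],0],
    [[-1.4,0,0],0],
    [[-1.4,0,0.15],0],
    [[-1.35,0,0.3],0],
  ],
)

```text
t: 15.4
tool_pos: [670.4, 131.7, 249.0]
tcp_rot: [-2.084, -2.351, 0.0]
contact_force: [0.6, 2.5, 4.4]
width: 12.8
```

Call:
carry_out(
  steps=[
    [[-1.35,0,0.4],0],
    [[-1.3,0,0.55],0],
    [[-1.25,0,0.65],0],
    [[-1.15,0,0.8],0],
    [[-1.05,0,0.9],0],
  ],
)

```text
t: 15.9
tool_pos: [677.6, 71.4, 215.2]
tcp_rot: [-2.083, -2.351, 0.001]
contact_force: [-0.2, 0.9, 2.1]
width: 12.9
```

```bash
cat > arc.py <<'E'
from h import *
s=st();x=s['tool_pos'];c,q=np.cos(.121),np.sin(.121);d=x[:2]-[569.4,98]
y=-q*d[0]+c*d[1];z=x[2]+19
print('cradle',round(c*d[0]+q*d[1],1),round(y,1),'z',round(z,1),'ang',np.arctan2(z-135,58-y).round(3),'radius',np.hypot(z-135,58-y).round(1))
E
python3 arc.py
```

```text
{'t': 15.9, 'q': [-0.453, 0.483, 0.407, 1.334, -0.189, 1.363, 1.643], 'tool_pos': [677.65, 71.374, 215.15], 'tcp_rot': [-2.083, -2.351, 0.001], 'contact_force': [-0.248, 0.858, 2.062], 'moment': [0.455, 0.125, -0.064], 'width': 12.86}
cradle 104.2 -39.5 z 234.2 ang 0.794 radius 139.1
```

Call:
carry_out(
  steps=[
    [[-0.95,0,1],0],
    [[-0.85,0,1.1],0],
    [[-0.75,0,1.2],0],
    [[-0.6,0,1.25],0],
    [[-0.5,0,1.3],0],
  ],
)

```text
t: 16.4
tool_pos: [682.1, 35.9, 156.4]
tcp_rot: [-2.083, -2.352, 0.0]
contact_force: [-1.1, 1.2, 2.5]
width: 12.9
```

Call:
carry_out(
  steps=[
    [[-0.1,0,0.3],0],
    [[-0.1,0,0.3],0],
    [[-0.05,0,0.2],0],
    [[-0.05,0,0.2],0],
    [[0,0,0],0],
  ],
)

```text
t: 16.9
tool_pos: [682.3, 33.6, 147.4]
tcp_rot: [-2.082, -2.352, 0.0]
contact_force: [-1.2, 0.6, -0.3]
width: 13.6
```

```bash
python3 arc.py
```

```text
{'t': 16.9, 'q': [-0.398, 0.532, 0.403, 1.412, -0.212, 1.241, 1.716], 'tool_pos': [682.346, 33.623, 147.41], 'tcp_rot': [-2.082, -2.352, 0.0], 'contact_force': [-1.159, 0.612, -0.267], 'moment': [0.427, 0.236, -0.097], 'width': 13.587}
cradle 104.3 -77.5 z 166.4 ang 0.228 radius 139.1
```

Call:
carry_out(
  steps=[
    [[-0.05,0,0.25],0],
    [[-0.05,0,0.25],0],
    [[-0.05,0,0.25],0],
    [[0,0,0.25],0],
    [[0,0,0.1],0],
  ],
)

```text
t: 17.4
tool_pos: [682.7, 31.6, 136.3]
tcp_rot: [2.083, 2.352, -0.0]
contact_force: [-2.7, 0.8, 3.0]
width: 13.1
```

Call:
carry_out(
  steps=[
    [[-0.02,0,0.1],0],
    [[0,0,0.1],0],
    [[0,0,0.1],0],
    [[0,0,0.1],0],
    [[0,0,0],0],
  ],
)

```text
t: 17.9
tool_pos: [682.8, 31.2, 132.5]
tcp_rot: [2.083, 2.351, -0.001]
contact_force: [-0.3, -2.0, 0.8]
width: 12.9
```

Call:
carry_out(
  steps=[
    [[0,0,0.1],0],
    [[0,0,0.1],0],
    [[0,0,0.1],0],
    [[0,0,0],0],
    [[0,0,0],0],
  ],
)

```text
t: 18.4
tool_pos: [682.8, 30.9, 129.6]
tcp_rot: [2.083, 2.351, -0.001]
contact_force: [-2.1, -4.7, 2.9]
width: 13.1
```

```bash
python3 arc.py
```

```text
{'t': 18.4, 'q': [-0.393, 0.546, 0.399, 1.43, -0.217, 1.208, 1.723], 'tool_pos': [682.825, 30.927, 129.621], 'tcp_rot': [2.083, 2.351, -0.001], 'contact_force': [-2.128, -4.678, 2.91], 'moment': [-0.889, 0.373, -0.073], 'width': 13.078}
cradle 104.5 -80.3 z 148.6 ang 0.098 radius 138.9
```

Call:
carry_out(
  steps=[
    [[-0.05,0,0.05],0],
    [[0,0,0.05],0],
    [[0,0,0.05],0],
    [[0,0,0.05],0],
    [[0,0,0],0],
  ],
)

```text
t: 18.9
tool_pos: [682.9, 30.8, 127.8]
tcp_rot: [2.083, 2.351, -0.0]
contact_force: [-3.3, -5.3, 5.1]
width: 13.2
```

Call:
carry_out(
  steps=[
    [[-0.02,0,0.05],0],
    [[0,0,0.05],0],
    [[0,0,0.05],0],
    [[0,0,0],0],
    [[0,0,0],0],
  ],
)

```text
t: 19.4
tool_pos: [682.9, 30.6, 126.3]
tcp_rot: [2.083, 2.351, -0.0]
contact_force: [-3.1, -3.4, 4.4]
width: 12.7
```

```bash
python3 arc.py
```

```text
{'t': 19.4, 'q': [-0.391, 0.549, 0.398, 1.433, -0.218, 1.203, 1.725], 'tool_pos': [682.889, 30.648, 126.303], 'tcp_rot': [2.083, 2.351, -0.0], 'contact_force': [-3.07, -3.436, 4.442], 'moment': [-0.729, 0.711, -0.109], 'width': 12.737}
cradle 104.5 -80.6 z 145.3 ang 0.074 radius 138.9
```

Call:
carry_out(
  steps=[
    [[-0.03,0,0.05],0],
    [[0,0,0.05],0],
    [[0,0,0.05],0],
    [[0,0,0.05],0],
    [[0,0,0],0],
  ],
)

```text
t: 19.9
tool_pos: [682.9, 30.6, 124.5]
tcp_rot: [2.083, 2.352, 0.0]
contact_force: [-3.3, -4.4, 6.7]
width: 12.9
```

```bash
python3 arc.py;python3 - <<'E'
from h import *
save('scene','pics/s5.png');a=cv2.imread('pics/s5.png')
cv2.imwrite('pics/s5b.png',cv2.resize(a[140:280,200:360],None,fx=4,fy=4,interpolation=cv2.INTER_CUBIC))
E
```

```text
{'t': 19.9, 'q': [-0.391, 0.551, 0.398, 1.435, -0.219, 1.2, 1.725], 'tool_pos': [682.906, 30.554, 124.518], 'tcp_rot': [2.083, 2.352, 0.0], 'contact_force': [-3.279, -4.394, 6.682], 'moment': [-0.58, 0.77, -0.077], 'width': 12.896}
cradle 104.5 -80.7 z 143.5 ang 0.061 radius 138.9
```

View pics/s5b.png

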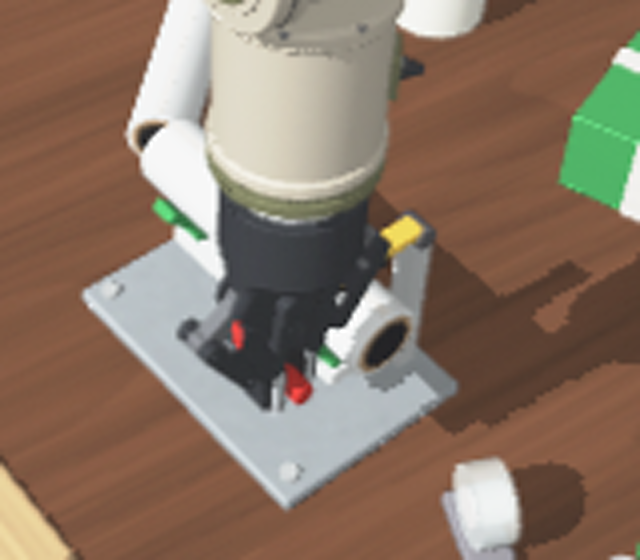

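The keeper is down over the roll, which is still in the Vs with its end at (385,342). The reaction is 6.7 N and rising at about 1 N/mm, so the pad bears. Let go with a part opening and rise.

Call:
carry_out(
  steps=[
    [[0,0,0],0],
    [[0,0,0],0],
    [[0,0,0],0],
    [[0,0,0],0],
    [[0,0,0],0],
  ],
  claw=0.55,
  newtons=20,
)

```text
t: 20.45
tool_pos: [682.8, 31.0, 124.0]
tcp_rot: [-2.082, -2.352, -0.0]
contact_force: [-0.2, -0.1, 0.2]
width: 38.1
```

Call:
carry_out(
  steps=[
    [[0,0,-0.5],0],
    [[0,0,-1],0],
    [[0,0,-2],0],
    [[0,0,-4],0],
    [[0,0,-4],0],
  ],
)

```text
t: 20.95
tool_pos: [682.5, 30.7, 241.0]
tcp_rot: [-2.083, -2.352, 0.0]
contact_force: [1.5, -0.0, -0.4]
width: 38.4
```

Call:
carry_out(
  steps=[
    [[-4,0,-3],0],
    [[-4,0,-3],0],
    [[-4,-2,-2],0],
    [[-4,-3,0],0],
    [[-4,-3,0],0],
  ],
)

```text
t: 21.45
tool_pos: [626.9, -179.4, 320.8]
tcp_rot: [2.082, 2.35, 0.002]
contact_force: [0.3, -0.1, -0.5]
width: 38.6
```

Call:
carry_out(
  steps=[
    [[-4,0,0],0],
    [[-4,0,0],0],
    [[-2,0,0],0],
    [[0,0,0],0],
    [[0,0,0],0],
  ],
)

```text
t: 21.95
tool_pos: [639.7, -276.7, 319.6]
tcp_rot: [2.083, 2.351, 0.001]
contact_force: [0.0, 0.6, -0.3]
width: 38.5
```

Run:
```python
from h import *
st();save('scene','pics/s6.png');save('top','pics/t6.png')
a=cv2.imread('pics/s6.png');b=cv2.imread('pics/t6.png')
k=lambda i:cv2.resize(i,(400,400),interpolation=cv2.INTER_CUBIC)
cv2.imwrite('pics/f6.png',np.hstack([k(a[150:280,200:330]),k(b[130:260,190:320])]))
```

```text
{'t': 21.95, 'q': [0.022, 0.508, 0.526, 1.108, -0.247, 1.584, 2.179], 'tool_pos': [639.702, -276.676, 319.628], 'tcp_rot': [2.083, 2.351, 0.001], 'contact_force': [0.007, 0.629, -0.286], 'moment': [0.027, -0.049, -0.02], 'width': 38.504}
```

View pics/f6.png

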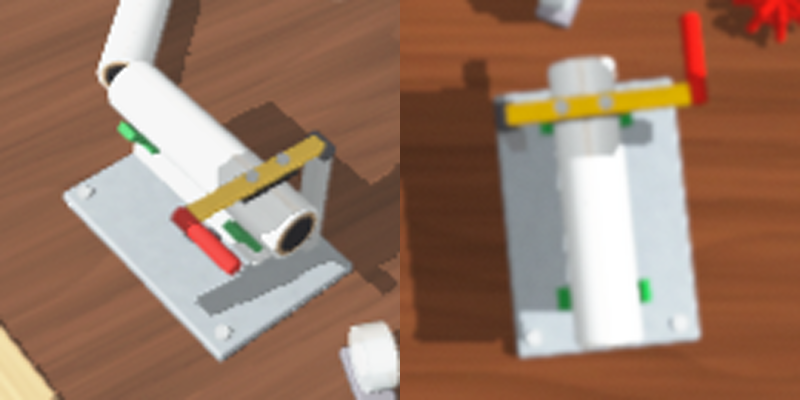

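The roll is seated and centred, and the keeper lies across it with its black pad on the roll. The gripper is clear. I do a quick handle-height check and hand in.

Run:
```python
from h import *
X,e=tri(ctrl.camera_params('top'),(284.3,136),ctrl.camera_params('scene'),(276.3,237));print('handle tip',X.round(1),e.round(1),'ang',np.arcsin((X[2]-135)/140).round(3))
s=ctrl.observe();print(s['t'],np.abs(s['joint_vel']).max())
print(ctrl.job_done())
```

```text
handle tip [700.8  31.4 146.9] 7.0 ang 0.085
22.05 0.007764688329171281
the job is handed in; nothing more can be done
None
```

The silver roll is in the cradle and the keeper arm is closed on it. The job was handed in at 22 s with the gripper clear and the arm still. The hand-in gave no verdict.

- **Roll choice:** I took the white roll on the wooden rest, about 584 mm from the base. The look-alike lies at about 358 mm.
- **Lowering:** The last approach was in 0.5–0.6 mm steps. The vertical force went from -3 N to +7 N with almost no sideways force, so it bore on both flanks before I opened the fingers. That puts the bottom of the V about 72 mm above the table. The roll was centred along its length to about 1 mm.
- **Keeper:** I swung it over by the red handle and pressed until the reaction reached 6.7 N, then let go.

**Last checks:** the final pictures show the roll lying in both V supports and the keeper across it with its black pad on the roll. The handle sits at about 0.085 rad above level, close to the 0.096 rad I had worked out for first contact. That reading is rough, because the two camera rays miss each other by 7 mm. At release the keeper was at 0.061 rad, so it may have sprung back slightly, and I did not measure the pad force after letting go.

**Disagreements:**
- **Cradle corner:** one plate corner read from the wrist picture was 11 mm off the fit along the grooves. I put that down to my pixel reading, since the later checks agreed with the fit.
- **Roll position:** the wrist view put the roll about 4 mm from the top-camera fit, so I corrected for it before gripping.

I did not touch the red roll or the other things on the table, but I did not check them all again at the end.

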